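# Set the seasoning rack and dock the thermometer for service

### The arm

A 7-joint arm with a two-finger parallel gripper is mounted at the origin on a cart in front of the work surface, level with it; the furniture and walls round the work are solid. World frame = base frame: x ahead of the robot, y to its left, z up, the work surface at z = 0. Lengths are in m, angles in rad, forces in N, time in s.
With the tool pointing down it reaches from about 0.4 to 0.75 m from the base axis. Payload 19.5 kg.
Tool frame: the origin (TCP) lies between the finger pads; the fingertips stand bot.tip_reach ahead of it and the grasp point (between the pads) lies 8 mm behind it (bot.tip_reach is the distance from the TCP to the fingertips, in m); z points along the fingers, y is the line along which they close (so a half turn about z gives the same grasp; the last joint's range is limited). The gripper opens to 85 mm and grips with 20 to 120 N. Pads are 22 mm wide; open, the fingers measure 114 mm over their backs; the gripper's body (76 mm by 85 mm) begins 54 mm behind the grasp point. The pads swing forward as they close: fully open they stand 13 mm farther back than shut.
Start: joints at [1.128, 0.707, -0.028, 1.485, 0.022, 0.951, -0.075], TCP at [0.224, -0.529, 0.242] pointing down, gripper open.
Joint ranges: [-2.71, 2.71], [-0.32, 2.16], [-1.57, 1.52], [0, 2.45], [-1.46, 4.6], [0, 2.02], [-2.83, 2.83]. Speed limits (rad/s): [1.89, 1.89, 2.57, 2.57, 3.01, 3.01, 3.01].

### API

Orientations are given as a rotation vector (axis times angle).
In Python, from bench import bot gives the robot as it stands.
- The arm moves only by the shell command python3 -m pendant 'ROWS' [OPENING] [FORCE]. ROWS is a JSON object whose one key "targets" holds one flat list of numbers, 4 for each row, row after row: the shift along the tool's x, y, z in m, then the turn about the tool's z in rad. A call has 1 to 5 rows; each row shifts and turns the commanded pose from where the row before left it, along the tool's axes as they then stand; what a row does not reach is not made up. A row lasts 1/8 s, in which the tool goes at most 62.5 mm and 10.7 degrees, less where a joint would pass 70% of its speed; a pose out of reach is approached as far as the arm can. A call with a gripper value outside its range is refused whole. OPENING is the closure, from -1 (fully open) to 1 (shut), set as the call begins (- or left out, the last holds). The fingers move at their own pace and stop on an object; FORCE is the grip in N (left out, the last holds). Time passes only in rows, so rows that do not move let the fingers close. It gives the time, the measured TCP pose, the force, the opening and the grip force at its end, in the units of the state.
- bot.read_state(): the state, without advancing time (a new reading comes with each control period).
- bot.read_camera(name): name is "side" or "top"; returns (picture, depth): 480x640x3 uint8, blue, green, red; 480x640 float32, m along the optical axis (not along the pixel's ray), 0 where there is no reading.
- bot.camera_params(name): a dict with "K" (3x3 intrinsics, pixels), "extrinsics" (4x4, takes a point from camera to world coordinates). Camera axes: x right, y down, z forward; pixel columns grow to the right and rows downward; lengths in m; the calibration is good to about 2 mm. A picture is of the moment at which its call begins. camera_params takes no time and is no camera call.
- bot.sign_off(): hands the job in; it is judged then, once.
The state is a dict: "clock": time; "joint_positions": joint angles; "joint_vel": joint speeds; "joint_torque": joint torques, N m; "ee_pos": TCP position; "orientation": TCP orientation; "force": force on the tool from outside, world axes, zero at the start; "ft_torque": the same for the moment, N m; "grip_width": finger opening in m; "finger_force": force on a finger pad.
Only numpy, scipy, OpenCV 4.12 (cv2) and the standard library are available. Lean on these libraries where they do the work, as an engineer would, in place of code of your own. Each camera call takes 0.05 s, during which the arm holds its last target. There are 200 camera calls.

### The job

Make the finishing station ready: stand the open cup of dressing, now on the scale, in the front well of the white rack beside the dish of greens, the shorter shaker (salt) in the well straight behind the cup, and the taller shaker (pepper) in the other back well, leaving the fourth well empty. Press the folding thermometer, face up, down into its spring dock until it lies flat on the dock's floor and the catch has sprung back over its end. Carry the cup upright so that it does not spill, and leave the dish of greens and the kitchen timer where they are.

Things in the scene. Friction and masses are not known exactly. Their poses are not given: they have to be found in the camera images.
- dressing_cup: Open clear portion cup of dark red dressing on the bench scale's platform, 49 mm above the worktop. Round, tapered: 63 mm across the rim (widest), 44 mm across the foot, 32 mm high, 35 g. Origin: centre of its underside, z up. Grasp across the rim with the fingertips some 9 mm below it, so that they clear the rack's top at set-down.
- salt_shaker: White shaker with white cap, the shorter one: round, body 52 mm and cap 54 mm in diameter, 86 mm high, 110 to 225 g. Stands upright on the worktop in front of the rack. Origin: centre of its underside, z up.
- pepper_shaker: Brown shaker with white cap, the taller one: round, body 52 mm and cap 54 mm in diameter, 101 mm high, 110 to 225 g. Stands upright on the worktop in front of the rack. Origin: centre of its underside, z up.
- thermometer: Red folding probe thermometer lying face up on the worktop, probe folded in: 150 mm long (x), 34 mm wide (y), body 13 mm thick (z up), the folded probe and pivot reaching 18 mm; about 40 g. Origin: centre of its underside. Grasp it across its width at the middle. It may go into the dock either way round.
- seasoning_rack: Fixed white block on a dark base, 168 x 168 x 24 mm, turned up to 0.2 rad. Origin: centre of its underside; x points away from the robot, y to the robot's left. Four round wells, 66 mm diameter with 3 mm bevel, at x = -42 (front) or +42 mm (back), y = +42 (left) or -42 mm (right); well floors at z = 6 mm, 18 mm below the top.
- thermometer_dock: Fixed grey dock, 196 x 52 mm, beside the rack on the side away from the greens. Origin: under the seat's centre, at the worktop; x along the seat, away from the robot. Seat floor z = 10 mm. Far end: fixed stop, face x = +77 mm, sloped lead-in to z = 36. Cheeks 40 mm apart, flared to z = 30, at x = +-(46 to 64); open sides between. Seated, the thermometer's origin is at (0, 0, 10) mm.
- dock_catch (a joint): Black spring catch at the dock's near end, m: 0 shut (face x = -74.5 mm, nose tip -69 mm at z = 29 to 32 mm, steep ramp above it up to x = -80, z = 53), up to 0.014 pushed toward the robot; 2 to 4.5 N. Press the thermometer straight down, level, 0 to 4 mm toward the catch of centre (4 to 15 N): it slips under the nose and the catch springs back to 0.
- greens_dish: Oblong white dish heaped with green leaves, 164 (x) x 92 x 52 mm, loose on the worktop close beside the rack, to its left or its right. Origin: centre of its underside. It tells which side of the rack is which, and stays where it is.
- timer: White digital kitchen timer lying on its back on the worktop among the things to be moved, 66 x 60 x 20 mm. Origin: centre of its underside. It stays where it is.
There are look-alikes about, which are no part of the job. What is shaped like the dressing_cup but green is not meant.

How it is judged:
At the end, for the whole second after the job is handed in: Cup in the front well on the greens side, salt behind it, pepper in the other back well: on the floor (4 mm), centred (11 mm), upright (0.12 rad). Thermometer face up in the dock within 5 mm, 0.1 rad, flat (3 mm), catch under 4 mm. All at rest; greens within 20 mm, timer within 30 mm of their start (((y of greens_dish in the frame of seasoning_rack above 0 m and x of dressing_cup in the frame of seasoning_rack between -0.053 and -0.031 m and y of dressing_cup in the frame of seasoning_rack between 0.031 and 0.053 m and z of dressing_cup in the frame of seasoning_rack between 0.002 and 0.01 m and angle between each of dressing_cup, salt_shaker, pepper_shaker's own z axis and vertical below 0.12 rad and x of salt_shaker in the frame of seasoning_rack between 0.031 and 0.053 m and y of salt_shaker in the frame of seasoning_rack between 0.031 and 0.053 m and z of salt_shaker in the frame of seasoning_rack between 0.002 and 0.01 m and x of pepper_shaker in the frame of seasoning_rack between 0.031 and 0.053 m and y of pepper_shaker in the frame of seasoning_rack between -0.053 and -0.031 m and z of pepper_shaker in the frame of seasoning_rack between 0.002 and 0.01 m) or (y of greens_dish in the frame of seasoning_rack below 0 m and x of dressing_cup in the frame of seasoning_rack between -0.053 and -0.031 m and y of dressing_cup in the frame of seasoning_rack between -0.053 and -0.031 m and z of dressing_cup in the frame of seasoning_rack between 0.002 and 0.01 m and angle between each of dressing_cup, salt_shaker, pepper_shaker's own z axis and vertical below 0.12 rad and x of salt_shaker in the frame of seasoning_rack between 0.031 and 0.053 m and y of salt_shaker in the frame of seasoning_rack between -0.053 and -0.031 m and z of salt_shaker in the frame of seasoning_rack between 0.002 and 0.01 m and x of pepper_shaker in the frame of seasoning_rack between 0.031 and 0.053 m and y of pepper_shaker in the frame of seasoning_rack between 0.031 and 0.053 m and z of pepper_shaker in the frame of seasoning_rack between 0.002 and 0.01 m)) and x of thermometer in the frame of thermometer_dock between -0.005 and 0.005 m and y of thermometer in the frame of thermometer_dock between -0.006 and 0.006 m and z of thermometer in the frame of thermometer_dock between 0.007 and 0.013 m and angle between the x axis of thermometer and the x axis of thermometer_dock, either way round below 0.1 rad and angle between thermometer's own z axis and vertical below 0.1 rad and value of joint dock_catch below 0.004 m and linear speed of each of dressing_cup, salt_shaker, pepper_shaker, thermometer below 0.02 m/s and distance of greens_dish from where it was at the start of the episode below 0.02 m and distance of timer from where it was at the start of the episode below 0.03 m); the robot touches nothing.
It fails at once if the cup of dressing is tipped so far that it spills (more than 0.6 rad) (angle between dressing_cup's own z axis and vertical above 0.6 rad).
It fails at once if the dish of greens is shifted by more than 20 mm (distance of greens_dish from where it was at the start of the episode above 0.02 m).
It fails at once if the timer is knocked away by more than 30 mm (distance of timer from where it was at the start of the episode above 0.03 m).
It also fails if it takes over 102 s, if anything falls off the work surface, if the arm or the gripper's body presses on something with over 40 N, if the wrist force passes 120 N, or if a joint passes its speed limit or range.

## Working session

There is one attempt and no reset: what is moved stays moved. The work goes in short steps, Python scripts to look and compute and a shell command to move; the robot and the scene stay as the last step left them, time stands still between calls to the robot, and variables do not carry over. Pictures are saved under pics/ and viewed, at most 14 in all, crops included, and the job is handed in when it is done.

```bash
mkdir -p pics
python3 - <<'E'
from bench import bot
import cv2,numpy as np
for n in("top","side"):
    p,d=bot.read_camera(n); cv2.imwrite(f"pics/{n}0.png",p); np.save(f"pics/{n}0.npy",d)
    c=bot.camera_params(n); print(n,np.round(c["K"],1).tolist(),np.round(c["extrinsics"],3).tolist())
s=bot.read_state(); print(s,bot.tip_reach)
E
```

```text
top [[614.9, 0.0, 320.3], [0.0, 614.9, 239.9], [0.0, 0.0, 1.0]] [[0.013, -0.988, 0.153, 0.347], [-1.0, -0.013, 0.002, -0.02], [0.0, -0.153, -0.988, 1.384], [0.0, 0.0, 0.0, 1.0]]
side [[531.2, 0.0, 309.7], [0.0, 531.2, 230.2], [0.0, 0.0, 1.0]] [[-0.861, -0.344, 0.376, 0.032], [-0.509, 0.578, -0.638, 0.859], [0.002, -0.74, -0.672, 0.964], [0.0, 0.0, 0.0, 1.0]]
{'clock': 0.1, 'joint_positions': array([ 1.12832082,  0.70703086, -0.02766499,  1.48495303,  0.02202205,
        0.95088085, -0.07550667]), 'joint_vel': array([-0.0004567 ,  0.00043838,  0.00038085, -0.00041609, -0.00089185,
       -0.00061656,  0.00181468]), 'joint_torque': array([ 3.82498241e-03, -8.84283400e+01,  1.23724703e+00, -2.36450440e+01,
        1.71678280e-02,  5.16992121e-03,  9.44128283e-05]), 'ee_pos': array([ 0.22425707, -0.52922483,  0.24187927]), 'orientation': array([-3.07778681e+00, -6.25208038e-01,  3.26587940e-04]), 'force': array([ 0.12883704, -0.84014765, -0.16784896]), 'ft_torque': array([ 0.00261471, -0.00285143, -0.04167439]), 'finger_force': 0.0, 'grip_width': 0.08607294156404595} 0.011
```

View pics/top0.png

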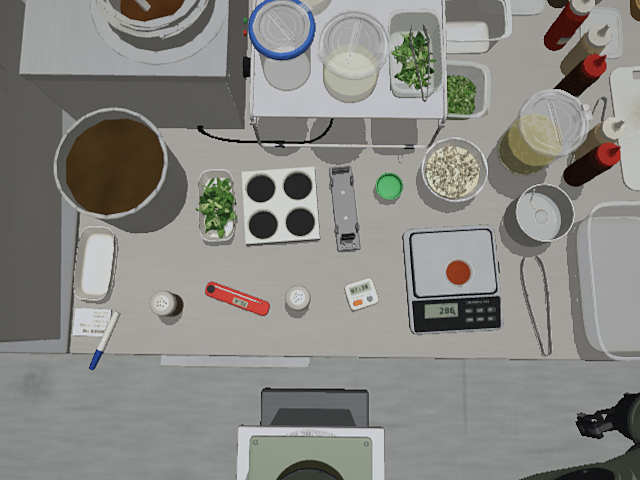

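View pics/side0.png

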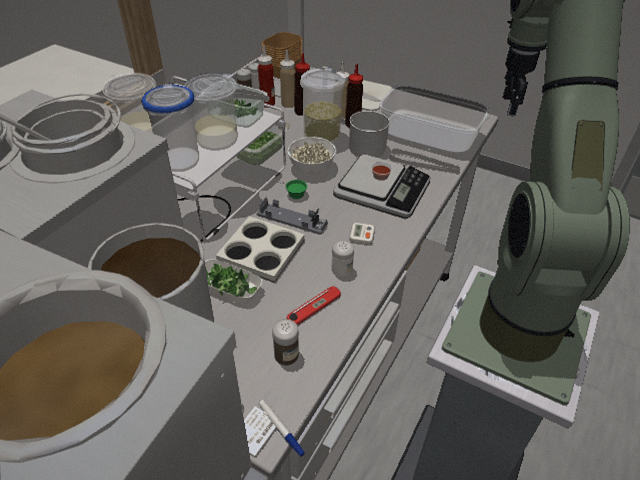

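The wanted cup is the dark red one on the scale, at top (457,272). The green one at (389,187) is the look-alike and not meant. The greens are to the left of the rack. Pepper is the brown shaker at (166,304), salt is at (297,298), the thermometer at (237,298) and the timer at (361,294).

```bash
cat > h.py <<'E'
from bench import bot
import cv2,numpy as np
def cam(n): 
    c=bot.camera_params(n); return np.array(c["K"]),np.array(c["extrinsics"])
def cloud(n,d):
    K,E=cam(n); v,u=np.mgrid[:480,:640]
    P=np.stack([(u-K[0,2])/K[0,0]*d,(v-K[1,2])/K[1,1]*d,d],-1)
    return P@E[:3,:3].T+E[:3,3]
def at(n,u,v,z):
    K,E=cam(n); r=E[:3,:3]@np.array([(u-K[0,2])/K[0,0],(v-K[1,2])/K[1,1],1]); t=(z-E[2,3])/r[2]
    return E[:3,3]+t*r
def proj(n,p):
    K,E=cam(n); q=E[:3,:3].T@(np.array(p)-E[:3,3]); return (K@q)[:2]/q[2]
def rect(W,m):
    r=cv2.minAreaRect((W[m][:,:2]*1000).astype(np.float32)); return np.round(r[0],1),np.round(r[1],1),round(r[2],1),m.sum()
def box(u0,v0,u1,v1):
    m=np.zeros((480,640),bool); m[v0:v1,u0:u1]=1; return m
E
python3 - <<'E'
from h import *
p=cv2.imread("pics/top0.png"); d=np.load("pics/top0.npy"); W=cloud("top",d); z=W[...,2]
hsv=cv2.cvtColor(p,cv2.COLOR_BGR2HSV); red=((hsv[...,0]<12)|(hsv[...,0]>168))&(hsv[...,1]>120)
print("table",np.median(z[320:340,200:300]))
for n,b,lo,hi in [("rack",(238,160,325,250),.018,.03),("salt",(275,280,320,320),.06,.12),("pepper",(140,280,190,325),.06,.12),("timer",(335,270,385,320),.012,.03),("cup",(435,250,480,295),.06,.1),("dockall",(322,160,366,255),.006,.07),("dockhi",(322,160,366,255),.026,.07),("greens",(190,165,242,248),.02,.1)]:
    m=box(*b)&(z>lo)&(z<hi); print(n,*rect(W,m),"z",np.round(np.percentile(z[m],[5,50,95]),4))
m=box(195,270,280,325)&red; print("therm",*rect(W,m),np.percentile(z[m],[5,50,95]))
m=box(435,250,480,295)&red; print("dressing",*rect(W,m),np.percentile(z[m],[5,50,95]))
a=cv2.resize(p[155:330,140:380],None,fx=3.3,fy=3.3,interpolation=cv2.INTER_CUBIC); cv2.imwrite("pics/c1.png",a)
b=cv2.resize(p[155:260,320:370],None,fx=5.5,fy=5.5,interpolation=cv2.INTER_CUBIC); c=cv2.resize(p[225:330,400:500],None,fx=5,fy=5.5,interpolation=cv2.INTER_CUBIC);cv2.imwrite("pics/c2.png",np.hstack([b,c[:b.shape[0]]]))
E
```

```text
table -0.00014865409618225467
rack [638.8  74.7] [168.  166.3] 5.0 2637 z [0.0192 0.0235 0.0279]
salt [426.7  29.4] [50.9 52.7] 1.9 498 z [0.0739 0.0833 0.0887]
pepper [410.6 311.3] [52.  52.5] 26.8 577 z [0.0753 0.0974 0.1031]
timer [ 440.4 -109.9] [59.7 66.3] 19.0 754 z [0.0131 0.0176 0.0221]
cup [ 484.9 -312.8] [62.1 61.7] 18.0 682 z [0.0677 0.0731 0.0831]
dockall [639.7 -71.8] [207.4  94.2] 0.7 1807 z [0.0069 0.0112 0.0339]
dockhi [633.1 -71.3] [189.   53.4] 6.5 222 z [0.0266 0.0323 0.0533]
greens [634.2 219.4] [164.8  89.7] 8.0 1558 z [0.0208 0.0272 0.0378]
therm [404.7 106.4] [276.5  32.5] 70.8 712 [0.00690364 0.01250626 0.01778899]
dressing [ 411.2 -183.5] [ 49.5 347.9] 29.5 435 [0.06733597 0.07172736 0.07547643]
```

View pics/c1.png

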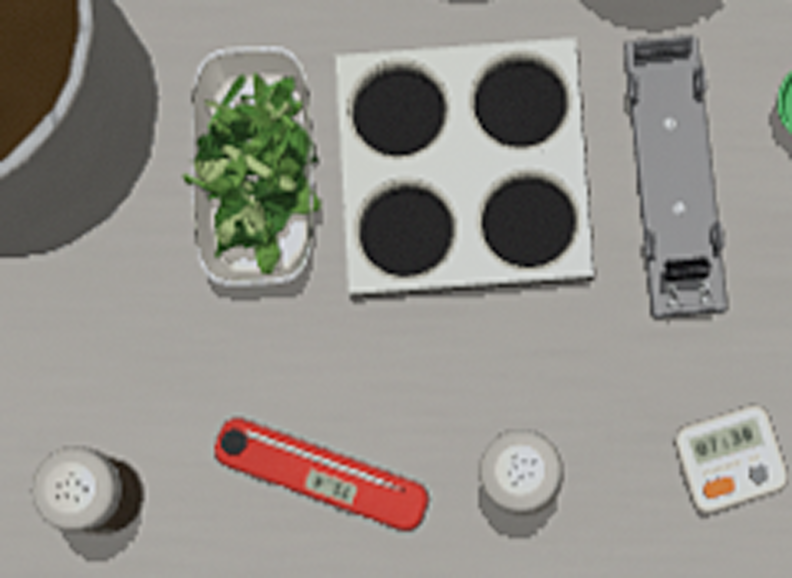

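View pics/c2.png

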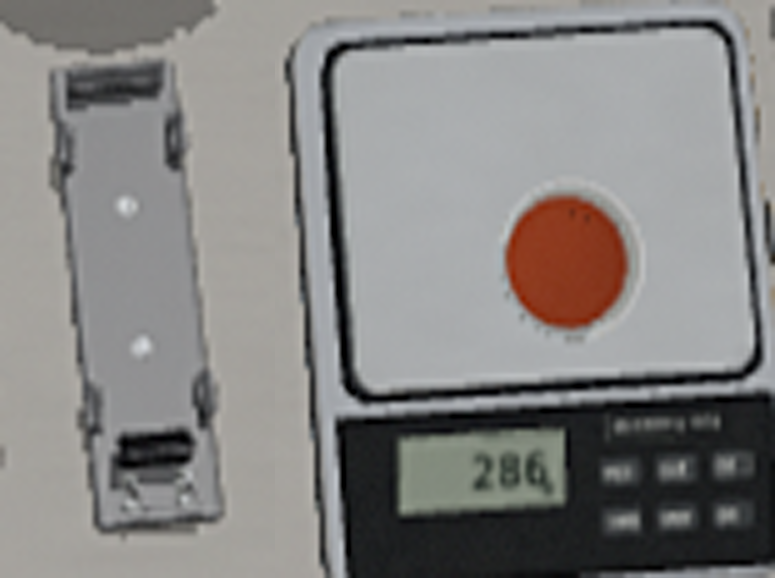

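The view confirms the dressing cup on the scale, with its rim centre near top pixel (457,272). The rack and dock are both turned slightly positive. I'll refine the dock frame, thermometer and rack, and check how high the shelf behind them is.

Run:
```python
from h import *
p=cv2.imread("pics/top0.png"); d=np.load("pics/top0.npy"); W=cloud("top",d); z=W[...,2]
C=[at("top",140+u/3.3-.35,155+v/3.3-.35,.024)[:2] for u,v in [(337,57),(578,40),(594,277),(350,291)]]
C=np.array(C); print("rack corners",np.round(C,4).tolist(),"c",C.mean(0),"yaws",[round(float(np.arctan2(*(a-b)[::-1])),3) for a,b in[(C[0],C[3]),(C[1],C[2])]], np.arctan2(-(C[0]-C[1])[0],(C[0]-C[1])[1]),np.arctan2(-(C[3]-C[2])[0],(C[3]-C[2])[1]))
# wells
g=cv2.cvtColor(p,cv2.COLOR_BGR2GRAY); m=(box(240,162,322,248)&(g<70)).astype(np.uint8)
n,l,s,c=cv2.connectedComponentsWithStats(m)
for i in range(1,n):
    if s[i,4]>200: print("well",c[i].round(1),s[i,:5],np.round(at("top",*c[i],.015),4)[:2])
# thermometer
red=(p[...,2].astype(int)-p[...,1]>70); m=box(195,270,280,325)&red
m=(cv2.connectedComponents(m.astype(np.uint8))[1]==1)
uv=np.argwhere(m)[:,::-1]; X=np.array([at("top",u,v,.012)[:2] for u,v in uv]); r=cv2.minAreaRect((X*1000).astype(np.float32)); print("therm",r,len(X))
# cup circle via rim: red dressing centroid & height
m=box(435,250,480,295)&red; uv=np.argwhere(m)[:,::-1]; print("dressing px",uv.mean(0),np.ptp(uv,axis=0),at("top",*uv.mean(0),.072))
# dock in trial frame
o=np.array([.637,-.0715]);th=.105;R=np.array([[np.cos(th),np.sin(th)],[-np.sin(th),np.cos(th)]])
L=((W[...,:2]-o)@R.T)*1000; b=box(322,160,366,255)
for lab,mm in [("base",(z>.005)&(abs(L[...,1])<32)),("leftcheek",(z>.018)&(L[...,1]>17)&(abs(L[...,0])<75)),("rightcheek",(z>.018)&(L[...,1]<-17)&(abs(L[...,0])<75)),("stop",(z>.024)&(L[...,0]>70)),("catch",(z>.024)&(L[...,0]<-66)&(abs(L[...,1])<16))]:
    mm=mm&b; q=L[mm]; print(lab,len(q),"x",np.percentile(q[:,0],[1,20,50,80,99]).round(1),"y",np.percentile(q[:,1],[1,20,50,80,99]).round(1),"z",np.percentile(z[mm],[50,99]).round(4))
for v in (152,145,138,130,120,110): print("shelf",v,W[v,[260,285,320,350]].round(3).tolist())
```

```text
rack corners [[0.7123, 0.1635], [0.7266, -0.0026], [0.5609, -0.0158], [0.5492, 0.1494]] c [0.63726343 0.07361387] yaws [0.086, 0.08] 0.08546498941490988 0.07086738286912513
well [297.2 185.6] [284 173  28  26 570] [0.6841 0.037 ]
well [260.4 188.4] [247 176  28  26 574] [0.6765 0.1209]
well [299.7 221.8] [286 209  28  27 595] [0.6002 0.0299]
well [262.6 224.5] [249 211  28  28 598] [0.5929 0.1136]
therm ((426.1466369628906, 166.62295532226562), (147.55657958984375, 31.942468643188477), 70.75423431396484) 693
dressing px [457.73253012 272.25783133] [22 22] [ 0.48420101 -0.31263025  0.072     ]
base 1870 x [-98.1 -61.4  -2.3  56.5  90.5] y [-25.4 -15.2   0.6  16.3  26.3] z [0.011 0.052]
leftcheek 49 x [-58.8 -51.9 -27.8  60.7  68.7] y [20.5 22.1 24.  26.1 27.7] z [0.0276 0.035 ]
rightcheek 53 x [-57.9 -52.4 -41.2  61.2  68.9] y [-26.3 -24.5 -22.5 -20.6 -19.3] z [0.027  0.0351]
stop 83 x [81.9 83.7 85.8 88.5 90.7] y [-17.9 -11.1   0.5  13.8  20.9] z [0.0318 0.0393]
catch 80 x [-98.2 -75.3 -73.6 -70.9 -66.4] y [-14.2  -9.    0.2   9.8  14.7] z [0.0408 0.0571]
shelf 152 [[0.767, 0.126, -0.001], [0.766, 0.067, 0.006], [0.769, -0.014, -0.001], [0.769, -0.084, 0.003]]
shelf 145 [[0.784, 0.126, -0.001], [0.782, 0.067, 0.01], [0.785, -0.014, 0.004], [0.786, -0.084, 0.003]]
shelf 138 [[0.8, 0.127, 0.002], [0.803, 0.069, -0.003], [0.802, -0.013, 0.001], [0.803, -0.084, 0.001]]
shelf 130 [[0.82, 0.127, 0.001], [0.823, 0.069, -0.005], [0.82, -0.013, 0.005], [0.823, -0.083, 0.001]]
shelf 120 [[0.843, 0.127, 0.005], [0.845, 0.069, 0.001], [0.846, -0.013, 0.001], [0.848, -0.083, -0.002]]
shelf 110 [[0.802, 0.109, 0.179], [0.803, 0.058, 0.178], [0.805, -0.014, 0.176], [0.805, -0.075, 0.177]]
```

```bash
python3 -m pendant '{"targets":[0,0,0,-0.167,0,0,0,-0.167,0,0,0,-0.167,0,0,0,-0.167,0,0,0,-0.167]}' -1 25
python3 -m pendant '{"targets":[0,0,0,-0.167,0,0,0,-0.167,0,0,0,0]}'
```

```text
clock: 0.72
ee_pos: [0.2242, -0.5293, 0.242]
orientation: [-2.555, -1.827, -0.0]
force: [-0.0, -0.4, -0.5]
grip_width: 0.0852
finger_force: 0.0
clock: 1.1
ee_pos: [0.2241, -0.5294, 0.242]
orientation: [-2.224, -2.219, -0.001]
force: [0.5, 0.1, -0.2]
grip_width: 0.0855
finger_force: 0.0
```

```bash
python3 -m pendant '{"targets":[0.036,0.0434,0,0,0.036,0.0434,0.01,0,0.036,0.0434,0.02,0,0.036,0.0434,0.02,0,0.036,0.0434,0.02,0]}'
python3 -m pendant '{"targets":[0.0365,0.0434,0,0,0,0,0.03,0,0,0,0,0]}'
```

```text
clock: 1.72
ee_pos: [0.4427, -0.3484, 0.1717]
orientation: [2.228, 2.215, -0.0]
force: [0.2, -0.5, 0.4]
grip_width: 0.0853
finger_force: 0.0
clock: 2.1
ee_pos: [0.4842, -0.3127, 0.1409]
orientation: [-2.224, -2.215, 0.002]
force: [-0.8, -0.5, -0.1]
grip_width: 0.0854
finger_force: 0.0
```

```bash
python3 -m pendant '{"targets":[0,0,0.03,0,0,0,0.025,0,0,0,0.008,0,0,0,0,0]}'
python3 -m pendant '{"targets":[0,0,0,0,0,0,0,0,0,0,0,0,0,0,0,0,0,0,0,0]}' 1 20
python3 - <<'E'
from h import *
p,d=bot.read_camera("side"); u,v=proj("side",(.484,-.313,.08)); print(u,v); u=int(u);v=int(v)
cv2.imwrite("pics/g1.png",cv2.resize(p[v-45:v+45,u-55:u+55],None,fx=6,fy=6,interpolation=cv2.INTER_CUBIC))
E
```

```text
clock: 2.6
ee_pos: [0.4849, -0.3136, 0.08]
orientation: [2.224, 2.218, -0.0]
force: [0.3, -0.5, 0.9]
grip_width: 0.0853
finger_force: 0.0
clock: 3.22
ee_pos: [0.4853, -0.3135, 0.0805]
orientation: [2.222, 2.219, 0.0]
force: [-0.4, 1.4, 10.7]
grip_width: 0.0603
finger_force: 19.1
382.13549959605064 167.60696291350916
```

View pics/g1.png

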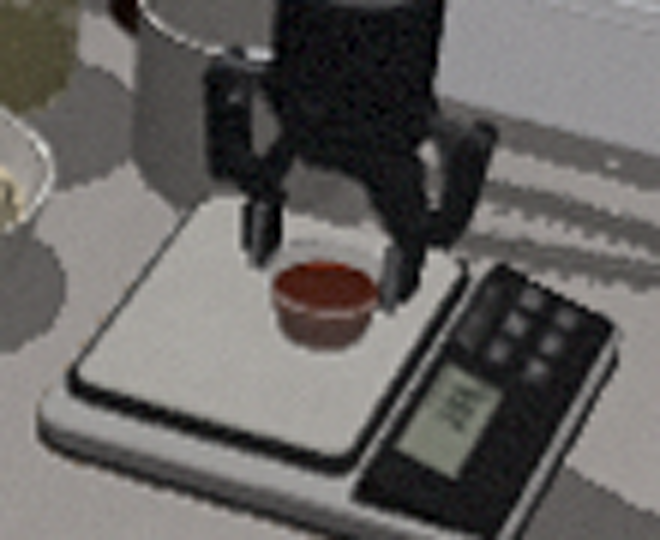

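The fingertips straddle the cup below the rim at crop (260,260)/(400,295), and the grip reads 19 N at 60 mm. Next I lift gently and check.

```bash
python3 -m pendant '{"targets":[0,0,-0.005,0,0,0,-0.01,0,0,0,-0.02,0,0,0,0,0]}'
python3 - <<'E'
from h import *
p,d=bot.read_camera("side"); s=bot.read_state();print(s["ee_pos"],s["force"],s["grip_width"],s["finger_force"])
u,v=382,162
cv2.imwrite("pics/g2.png",cv2.resize(p[v-45:v+45,u-55:u+55],None,fx=6,fy=6,interpolation=cv2.INTER_CUBIC))
E
```

```text
clock: 3.78
ee_pos: [0.4855, -0.3135, 0.1159]
orientation: [2.221, 2.218, 0.001]
force: [0.1, -0.4, -0.2]
grip_width: 0.0602
finger_force: 21.9
[ 0.48515425 -0.3133454   0.11498056] [ 0.26870746 -0.67020485 -0.79502873] 0.06071768281537865 21.876371605612803
```

View pics/g2.png

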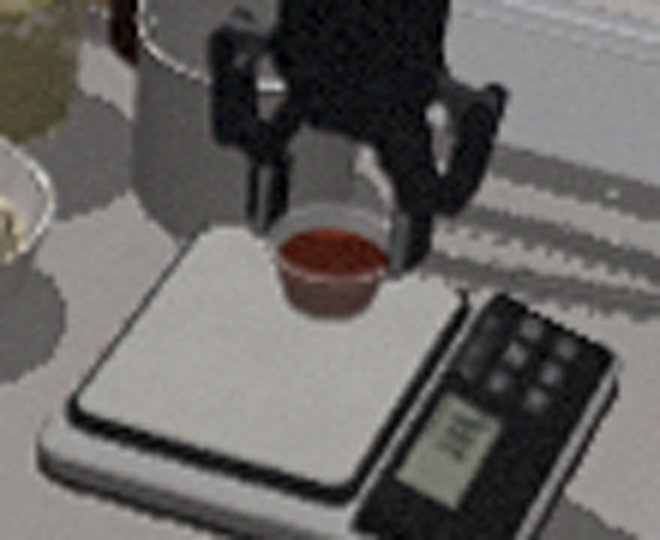

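The cup is clear of the scale, level at crop (330,260) and firmly held. I carry it to the front-left well, target about (0.593, 0.113).

```bash
python3 -m pendant '{"targets":[0.01,0,-0.02,0,0.025,0.005,-0.02,0,0.04,0.01,-0.015,0,0.045,0.012,0,0,0.045,0.012,0,0]}'
python3 -m pendant '{"targets":[0.045,0.012,0,0,0.045,0.012,0,0,0.045,0.012,0,0,0.045,0.012,0,0,0.04,0.01,0,0]}'
python3 -m pendant '{"targets":[0.028,0.01,0,0,0.0135,0.0125,0,0,0,0,0,0,0,0,0,0]}'
```

```text
clock: 4.45
ee_pos: [0.5243, -0.1461, 0.1704]
orientation: [2.222, 2.22, 0.001]
force: [0.1, 1.0, -0.7]
grip_width: 0.0605
finger_force: 22.0
clock: 5.08
ee_pos: [0.5822, 0.0743, 0.1702]
orientation: [-2.221, -2.221, -0.001]
force: [0.4, -0.3, -0.1]
grip_width: 0.0604
finger_force: 22.0
clock: 5.58
ee_pos: [0.6044, 0.1129, 0.1697]
orientation: [-2.223, -2.22, 0.0]
force: [0.4, 0.2, 0.1]
grip_width: 0.0606
finger_force: 22.0
```

```bash
python3 -m pendant '{"targets":[0,-0.0114,0,0,0,0,0.03,0,0,0,0.035,0,0,0,0.03,0,0,0,0.02,0]}'
python3 -m pendant '{"targets":[0,0,0.01,0,0,0,0,0,0,0,0,0]}'
python3 - <<'E'
from h import *
p,d=bot.read_camera("side"); u,v=proj("side",(.593,.113,.03)).astype(int)
a=p[v-50:v+50,u-60:u+60]
q,d=bot.read_camera("top"); u,v=proj("top",(.593,.113,.03)).astype(int)
b=q[v-50:v+50,u-40:u+40]
cv2.imwrite("pics/g3.png",cv2.resize(np.hstack([a,b]),None,fx=4,fy=4,interpolation=cv2.INTER_CUBIC))
E
```

```text
clock: 6.2
ee_pos: [0.5928, 0.1125, 0.0535]
orientation: [-2.223, -2.219, 0.001]
force: [-0.2, -0.3, 0.0]
grip_width: 0.0604
finger_force: 22.0
clock: 6.58
ee_pos: [0.5938, 0.1132, 0.0452]
orientation: [2.222, 2.22, 0.002]
force: [-0.4, 0.1, -0.0]
grip_width: 0.0605
finger_force: 22.0
```

View pics/g3.png

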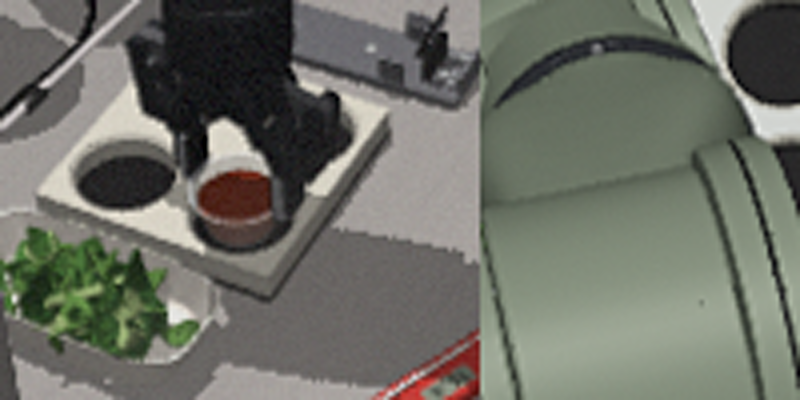

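The cup is level and inside the front-left well at crop (238,200). I lower it until it touches, then release.

```bash
python3 -m pendant '{"targets":[0,0,0.004,0,0,0,0.003,0,0,0,0,0]}'
```

```text
clock: 7.05
ee_pos: [0.5935, 0.1132, 0.0375]
orientation: [-2.223, -2.22, -0.0]
force: [-1.5, -0.9, 6.2]
grip_width: 0.0605
finger_force: 22.5
```

```bash
python3 -m pendant '{"targets":[0,0,0,0,0,0,0,0,0,0,0,0,0,0,-0.03,0,0,0,-0.05,0]}' -1
python3 -m pendant '{"targets":[0,0,-0.055,0,-0.028,-0.055,0,0,-0.028,-0.055,0,0,-0.028,-0.057,0,0,0,0,0,0]}'
python3 - <<'E'
from h import *
p,d=bot.read_camera("side"); u,v=proj("side",(.593,.113,.03)).astype(int)
cv2.imwrite("pics/g4.png",cv2.resize(p[v-60:v+90,u-70:u+130],None,fx=3.5,fy=3.5,interpolation=cv2.INTER_CUBIC))
E
```

```text
clock: 7.68
ee_pos: [0.5928, 0.1131, 0.1172]
orientation: [-2.221, -2.219, 0.003]
force: [0.6, 0.1, 0.4]
grip_width: 0.0855
finger_force: 0.0
clock: 8.3
ee_pos: [0.4236, 0.0279, 0.1727]
orientation: [-2.223, -2.218, 0.006]
force: [2.5, 0.9, 0.4]
grip_width: 0.0854
finger_force: 0.0
```

View pics/g4.png

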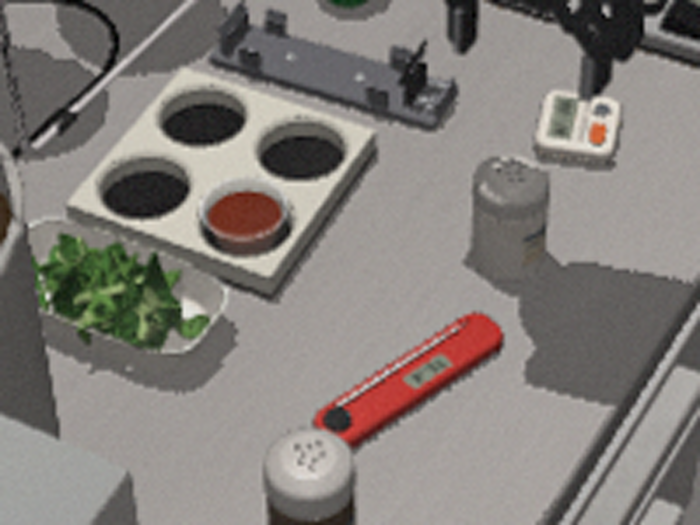

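The cup stands level in the front-left well at crop (245,215). Now the salt.

```bash
python3 -m pendant '{"targets":[0.0015,0.003,0.03,0,0,0,0.04,0,0,0,0.035,0,0,0,0.018,0,0,0,0,0]}'
python3 -m pendant '{"targets":[0,0,0,0,0,0,0,0,0,0,0,0,0,0,0,0,0,0,0,0]}' 1 40
python3 -m pendant '{"targets":[0,0,-0.005,0,0,0,-0.02,0,0,0,-0.03,0,0,0,-0.03,0,0,0,0,0]}'
```

```text
clock: 8.98
ee_pos: [0.4307, 0.0318, 0.0483]
orientation: [-2.221, -2.221, 0.001]
force: [-0.6, -1.0, 0.0]
grip_width: 0.0857
finger_force: 0.0
clock: 9.6
ee_pos: [0.4307, 0.0314, 0.0501]
orientation: [2.222, 2.22, 0.002]
force: [-1.3, -0.9, 9.9]
grip_width: 0.0514
finger_force: 39.8
clock: 10.22
ee_pos: [0.4311, 0.0312, 0.1362]
orientation: [2.222, 2.218, 0.004]
force: [0.3, 0.4, -3.4]
grip_width: 0.0517
finger_force: 42.2
```

```bash
python3 -m pendant '{"targets":[0.005,0.02,-0.02,0,0.018,0.045,0,0,0.018,0.05,0,0,0.018,0.05,0,0,0.018,0.045,0,0]}'
python3 -m pendant '{"targets":[0.0138,0.0355,0,0,0,0,0,0,0,0,0,0,0,0,0,0]}'
```

```text
clock: 10.85
ee_pos: [0.6417, 0.1085, 0.1536]
orientation: [-2.223, -2.22, 0.001]
force: [-0.1, 0.8, -1.2]
grip_width: 0.0521
finger_force: 42.5
clock: 11.35
ee_pos: [0.6755, 0.1215, 0.1544]
orientation: [-2.223, -2.22, 0.001]
force: [-0.0, -0.5, -1.9]
grip_width: 0.0516
finger_force: 42.7
```

```bash
python3 -m pendant '{"targets":[0,0,0.025,0,0,0,0.03,0,0,0,0.022,0,0,0,0.01,0,0,0,0,0]}'
python3 -m pendant '{"targets":[0,0,0.005,0,0,0,0.004,0,0,0,0.0025,0,0,0,0,0]}'
```

```text
clock: 11.98
ee_pos: [0.6758, 0.1217, 0.0674]
orientation: [-2.223, -2.22, 0.0]
force: [0.4, -0.6, -2.1]
grip_width: 0.0515
finger_force: 42.7
clock: 12.48
ee_pos: [0.676, 0.122, 0.0563]
orientation: [2.223, 2.22, 0.0]
force: [-2.8, 0.1, 5.0]
grip_width: 0.0513
finger_force: 43.2
```

```bash
python3 -m pendant '{"targets":[0,0,0,0,0,0,0,0,0,0,0,0,0,0,-0.03,0,0,0,-0.05,0]}' -1
python3 -m pendant '{"targets":[0,0,-0.045,0,0.0315,-0.0442,0,0,0.0315,-0.0442,0,0,0.0315,-0.0442,0,0,0.0315,-0.0442,0,0]}'
python3 -m pendant '{"targets":[0.0315,-0.0442,0,0,0.0315,-0.0442,0,0,0,0,0,0,0,0,0,0]}'
python3 - <<'E'
from h import *
p,d=bot.read_camera("top"); np.save("pics/top1.npy",d); W=cloud("top",d); z=W[...,2]
for n,b,lo,hi in [("salt",(240,160,285,205),.07,.12),("cup",(240,200,285,240),.03,.06)]:
    m=box(*b)&(z>lo)&(z<hi); print(n,*rect(W,m),"z",np.round(np.percentile(z[m],[5,50,95]),4))
cv2.imwrite("pics/top1.png",cv2.resize(p[140:330,120:400],None,fx=2.8,fy=2.8,interpolation=cv2.INTER_CUBIC))
E
```

```text
clock: 13.1
ee_pos: [0.6752, 0.1218, 0.1355]
orientation: [-2.221, -2.219, 0.003]
force: [0.4, -0.0, 0.8]
grip_width: 0.0851
finger_force: 0.0
clock: 13.72
ee_pos: [0.4978, 0.2489, 0.1811]
orientation: [-2.223, -2.22, -0.001]
force: [0.1, 1.6, -0.3]
grip_width: 0.0854
finger_force: 0.0
clock: 14.22
ee_pos: [0.4114, 0.3109, 0.1809]
orientation: [2.222, 2.22, 0.001]
force: [1.4, 0.4, -0.2]
grip_width: 0.0854
finger_force: 0.0
salt [671.4 119.7] [51.  52.4] 8.4 478 z [0.0769 0.0885 0.0941]
cup [602.  109.2] [88.8 89.9] 1.9 310 z [0.0302 0.0336 0.0416]
```

View pics/top1.png

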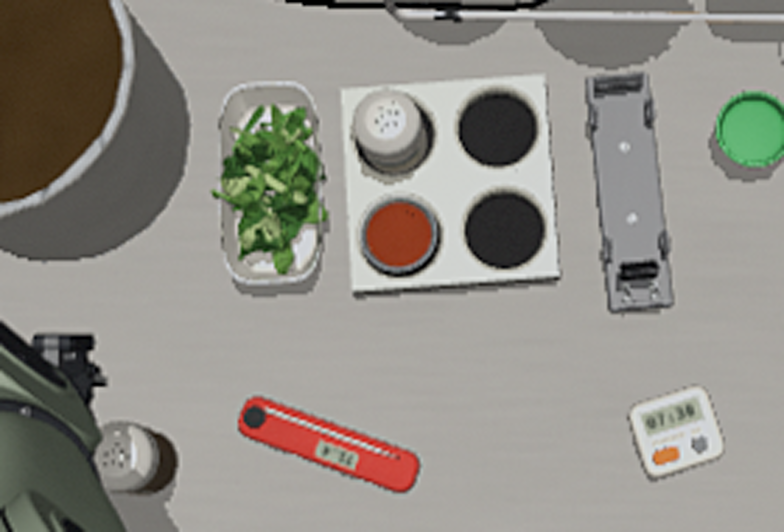

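Salt and cup stand upright in their wells, salt at crop (387,125) and cup at (400,233). Timer and greens have not moved. Now the pepper.

```bash
python3 -m pendant '{"targets":[0.001,0.002,0.03,0,0,0,0.04,0,0,0,0.035,0,0,0,0.016,0,0,0,0,0]}'
python3 -m pendant '{"targets":[0,0,0,0,0,0,0,0,0,0,0,0,0,0,0,0,0,0,0,0]}' 1 40
python3 -m pendant '{"targets":[0,0,-0.005,0,0,0,-0.02,0,0,0,-0.03,0,0,0,-0.035,0,0,0,-0.03,0]}'
```

```text
clock: 14.9
ee_pos: [0.4132, 0.3117, 0.0596]
orientation: [-2.223, -2.219, 0.001]
force: [0.5, 0.6, 1.0]
grip_width: 0.0856
finger_force: 0.0
clock: 15.52
ee_pos: [0.4132, 0.3126, 0.061]
orientation: [-2.222, -2.22, -0.003]
force: [-0.5, -0.3, 11.7]
grip_width: 0.0518
finger_force: 39.5
clock: 16.15
ee_pos: [0.4129, 0.3121, 0.1816]
orientation: [2.223, 2.22, 0.001]
force: [-0.6, -0.7, -1.5]
grip_width: 0.0513
finger_force: 42.3
```

```bash
python3 -m pendant '{"targets":[-0.015,0.015,0,0,-0.035,0.034,0,0,-0.036,0.035,0,0,-0.036,0.035,0,0,-0.036,0.035,0,0]}'
python3 -m pendant '{"targets":[-0.036,0.035,0,0,-0.036,0.035,0,0,-0.032,0.032,0,0,-0.014,0.015,0,0,0,0,0,0]}'
python3 -m pendant '{"targets":[0,0,0,0]}'
```

```text
clock: 16.77
ee_pos: [0.5677, 0.1526, 0.1804]
orientation: [2.223, 2.22, 0.001]
force: [-0.0, 0.7, -1.8]
grip_width: 0.0513
finger_force: 42.3
clock: 17.4
ee_pos: [0.6839, 0.0346, 0.1797]
orientation: [2.225, 2.218, -0.001]
force: [-0.1, 1.3, -2.4]
grip_width: 0.0516
finger_force: 42.3
clock: 17.52
ee_pos: [0.6831, 0.0368, 0.1801]
orientation: [-2.221, -2.221, -0.0]
force: [-0.1, -0.6, -2.0]
grip_width: 0.0513
finger_force: 42.3
```

```bash
python3 -m pendant '{"targets":[0,0,0.025,0,0,0,0.035,0,0,0,0.03,0,0,0,0.014,0,0,0,0,0]}'
python3 -m pendant '{"targets":[0,0,0.004,0,0,0,0.004,0,0,0,0.0025,0,0,0,0,0]}'
```

```text
clock: 18.15
ee_pos: [0.6834, 0.0364, 0.0759]
orientation: [-2.222, -2.221, 0.0]
force: [0.1, 0.2, -2.1]
grip_width: 0.0515
finger_force: 42.3
clock: 18.65
ee_pos: [0.684, 0.036, 0.067]
orientation: [2.222, 2.22, 0.002]
force: [-7.9, -0.5, 19.2]
grip_width: 0.0513
finger_force: 44.3
```

```bash
python3 -m pendant '{"targets":[0,0,-0.001,0,0,0,0,0,0,0,0,0,0,0,-0.03,0,0,0,-0.05,0]}' -1
python3 -m pendant '{"targets":[0,0,-0.04,0,0.0261,-0.0516,0,0,0.0261,-0.0516,0,0,0.0261,-0.0516,0,0,0.0261,-0.0516,0,0]}'
python3 -m pendant '{"targets":[0.0261,-0.0516,0,0,0,0,0,0.168,0,0,0,0.168,0,0,0,0,0,0,0,0]}'
python3 - <<'E'
from h import *
p,d=bot.read_camera("side"); W=cloud("side",d); z=W[...,2]
for n,c,h in [("salt",(.676,.12),.092),("pepper",(.684,.036),.107)]:
    m=(np.hypot(W[...,0]-c[0],W[...,1]-c[1])<.045)&(z>h-.012)&(z<h+.012); print(n,*rect(W,m),np.percentile(z[m],[50,95]).round(4))
u,v=proj("side",(.6,.06,.03)).astype(int)
cv2.imwrite("pics/g5.png",cv2.resize(p[v-80:v+90,u-110:u+110],None,fx=3.5,fy=3.5,interpolation=cv2.INTER_CUBIC))
E
```

```text
clock: 19.27
ee_pos: [0.6829, 0.0359, 0.1459]
orientation: [-2.221, -2.219, 0.003]
force: [-0.2, -0.3, 0.6]
grip_width: 0.0854
finger_force: 0.0
clock: 19.9
ee_pos: [0.4775, 0.1404, 0.1865]
orientation: [-2.223, -2.22, -0.001]
force: [1.1, 2.3, -0.2]
grip_width: 0.0855
finger_force: 0.0
clock: 20.52
ee_pos: [0.4277, 0.1659, 0.1863]
orientation: [-2.559, -1.822, -0.0]
force: [0.5, -0.5, 0.2]
grip_width: 0.0856
finger_force: 0.0
salt [671.7 124.5] [49.  53.5] 35.7 259 [0.088  0.0927]
pepper [680.8  42.1] [51.5 51. ] 24.8 234 [0.1026 0.1073]
```

View pics/g5.png

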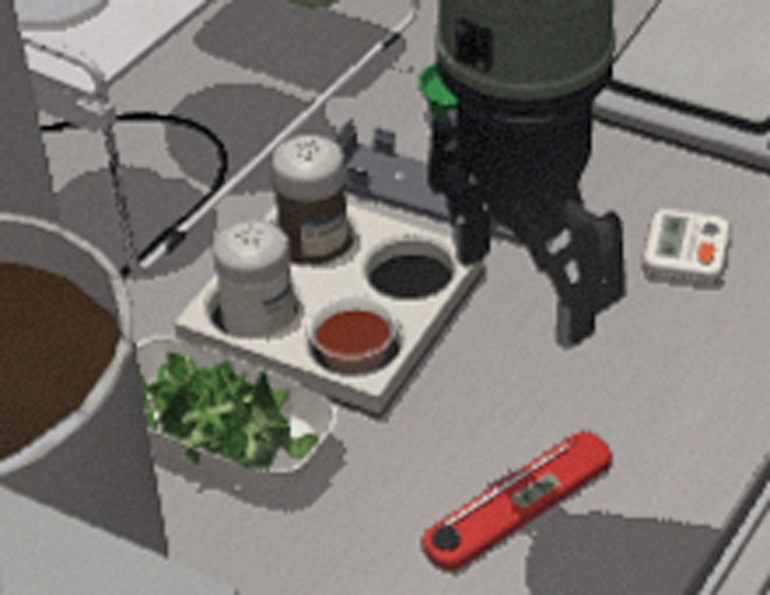

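Both shakers are seated at the expected top heights, 0.0927 and 0.107. The thermometer is next.

```bash
python3 -m pendant '{"targets":[0,-0.0017,0.04,0,0,0,0.05,0,0,0,0.05,0,0,0,0.025,0,0,0,0,0]}'
python3 -m pendant '{"targets":[0,0,0.007,0,0,0,0,0,0,0,0,0]}'
python3 -m pendant '{"targets":[0,0,0,0,0,0,0,0,0,0,0,0,0,0,0,0,0,0,0,0]}' 1 60
```

```text
clock: 21.2
ee_pos: [0.4253, 0.1662, 0.0202]
orientation: [-2.56, -1.819, 0.004]
force: [-1.0, -1.8, 1.4]
grip_width: 0.0855
finger_force: 0.0
clock: 21.58
ee_pos: [0.4263, 0.1666, 0.0149]
orientation: [2.562, 1.818, 0.002]
force: [-0.4, -0.4, -0.1]
grip_width: 0.0855
finger_force: 0.0
clock: 22.2
ee_pos: [0.426, 0.1665, 0.0147]
orientation: [2.562, 1.817, 0.001]
force: [-1.6, -0.8, 11.6]
grip_width: 0.0313
finger_force: 59.0
```

```bash
python3 -m pendant '{"targets":[0,0,-0.01,0,0,0,-0.03,0,0,0,-0.05,0,0,0,-0.03,0,0,0,0,0]}'
python3 -m pendant '{"targets":[0,0,0,0.15,0,0,0,0.17,0,0,0,0.17,0,0,0,0.17,0,0,0,0.17]}'
python3 -m pendant '{"targets":[0,0,0,0.17,0,0,0,0.13,0,0,0,0,0,0,0,0]}'
python3 - <<'E'
from h import *
p,d=bot.read_camera("side"); s=bot.read_state(); print(s["ee_pos"],s["orientation"],2*np.arctan2(s["orientation"][1],s["orientation"][0]))
t=s["ee_pos"]; u,v=proj("side",t).astype(int)
np.save("pics/side6.npy",d); cv2.imwrite("pics/side6.png",p); print(u,v)
cv2.imwrite("pics/g6.png",cv2.resize(p[v-70:v+70,u-95:u+95],None,fx=4,fy=4,interpolation=cv2.INTER_CUBIC))
E
```

```text
clock: 22.82
ee_pos: [0.4267, 0.1666, 0.1364]
orientation: [2.562, 1.817, 0.005]
force: [1.0, -0.6, -1.2]
grip_width: 0.0314
finger_force: 60.3
clock: 23.45
ee_pos: [0.4257, 0.1662, 0.1337]
orientation: [3.079, 0.621, -0.002]
force: [-1.1, 0.4, -0.4]
grip_width: 0.0313
finger_force: 60.3
clock: 23.95
ee_pos: [0.4259, 0.1664, 0.134]
orientation: [3.137, 0.168, -0.001]
force: [0.4, 0.6, -0.8]
grip_width: 0.0316
finger_force: 60.3
[0.42592854 0.16633852 0.13412004] [ 3.13697192e+00  1.67021853e-01 -5.29251791e-04] 0.10638558438777743
315 266
```

View pics/g6.png

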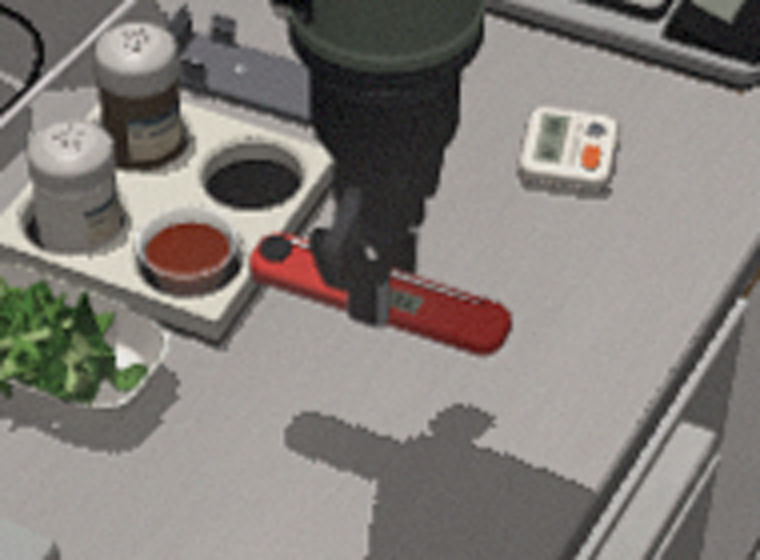

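Thermometer held across its middle: far end at crop (255,265), near end at (510,325). I'll measure how well it's centred in the grip.

Run:
```python
from h import *
p=cv2.imread("pics/side6.png"); d=np.load("pics/side6.npy"); W=cloud("side",d)
t=np.array([.4259,.1664,.1340]);th=.106
L=(W-t); c,s=np.cos(th),np.sin(th); X=L[...,0]*c+L[...,1]*s; Y=-L[...,0]*s+L[...,1]*c; Z=L[...,2]
m=box(225,190,445,360)&(abs(X)<.1)&(abs(Y)<.03)&(abs(Z)<.03)&((p[...,2].astype(int)-p[...,1]>40)|((X>.03)))
print(m.sum(),"X",np.percentile(X[m],[0,1,99,100]).round(4),"Y",np.percentile(Y[m],[1,99]).round(4))
for a,b in((-.075,-.05),(-.05,-.03),(.03,.05),(.05,.075)):
    k=m&(X>a)&(X<b); print(a,k.sum(),"Z",np.percentile(Z[k],[2,50,90]).round(4),"Ymin/max",np.percentile(Y[k],[2,98]).round(4))
```

```text
572 X [-0.072  -0.0702  0.0744  0.0776] Y [-0.0163  0.0188]
-0.075 129 Z [-0.0095 -0.0031 -0.0008] Ymin/max [-0.0141  0.0169]
-0.05 110 Z [-0.0097 -0.003  -0.0009] Ymin/max [-0.0154  0.0179]
0.03 73 Z [-0.0134 -0.0039 -0.0014] Ymin/max [-0.0056  0.0182]
0.05 140 Z [-0.0117 -0.0024  0.0027] Ymin/max [-0.0135  0.0185]
```

```bash
python3 -m pendant '{"targets":[-0.005,0.0472,0,0,-0.005,0.0472,0,0,-0.005,0.0472,0,0,-0.005,0.0472,0,0,-0.005,0.047,0,0]}'
python3 -m pendant '{"targets":[0.0428,0.0045,0,0,0.0528,0.0056,0,0,0.0528,0.0056,0,0,0.0428,0.0045,0,0,0.02,0.0023,0,0]}'
python3 -m pendant '{"targets":[0,0,0.04,0,0,0,0.03,0,0,0,0,0,0,0,0,0]}'
```

```text
clock: 24.62
ee_pos: [0.4255, -0.0723, 0.1343]
orientation: [-3.137, -0.166, -0.0]
force: [0.6, 0.3, -1.5]
grip_width: 0.0315
finger_force: 60.3
clock: 25.25
ee_pos: [0.6393, -0.0712, 0.1337]
orientation: [3.137, 0.166, 0.0]
force: [-0.5, 0.2, -1.0]
grip_width: 0.0314
finger_force: 60.3
clock: 25.75
ee_pos: [0.6384, -0.0714, 0.0655]
orientation: [3.137, 0.164, 0.002]
force: [0.2, -0.5, -0.1]
grip_width: 0.0311
finger_force: 60.3
```

Run:
```python
from h import *
p,d=bot.read_camera("side"); u,v=proj("side",(.64,-.07,.05)).astype(int)
cv2.imwrite("pics/g7.png",cv2.resize(p[v-55:v+55,u-75:u+75],None,fx=5.3,fy=5.3,interpolation=cv2.INTER_CUBIC))
np.save("pics/side7.npy",d)
```

```text
(no output)
```

View pics/g7.png

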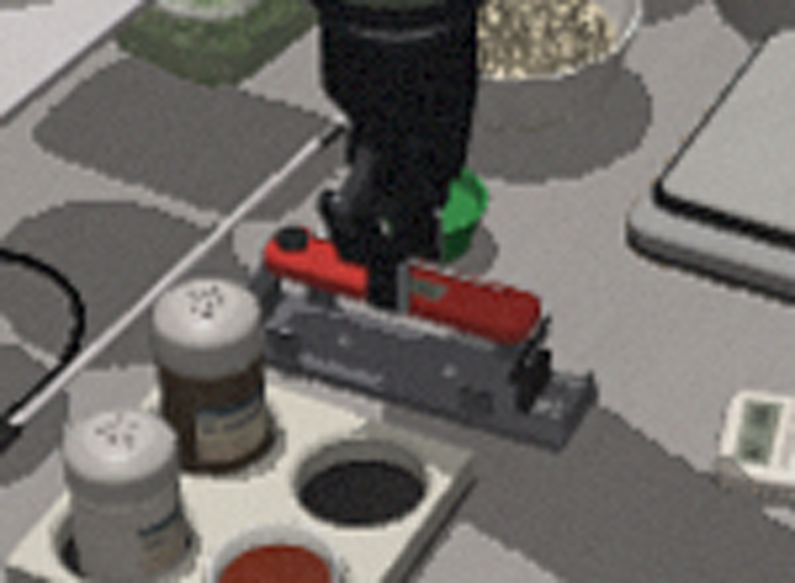

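The thermometer is lined up over the dock, with its near end just above the catch ramp at crop (535,340). Now I press it down in steps.

```bash
python3 -m pendant '{"targets":[0,0,0.008,0,0,0,0.008,0,0,0,0,0]}'
python3 -m pendant '{"targets":[0,0,0.005,0,0,0,0.005,0,0,0,0,0]}'
```

```text
clock: 26.18
ee_pos: [0.6379, -0.0711, 0.0478]
orientation: [-3.137, -0.163, 0.0]
force: [2.8, -0.3, 0.5]
grip_width: 0.0314
finger_force: 60.4
clock: 26.55
ee_pos: [0.638, -0.0712, 0.0381]
orientation: [-3.137, -0.163, 0.0]
force: [3.5, -0.0, 3.7]
grip_width: 0.0315
finger_force: 61.1
```

```bash
python3 -m pendant '{"targets":[0,0,0.005,0,0,0,0.004,0,0,0,0,0]}'
python3 -m pendant '{"targets":[0,0,0.003,0,0,0,0.002,0,0,0,0,0]}'
```

```text
clock: 26.92
ee_pos: [0.6376, -0.0711, 0.0287]
orientation: [-3.137, -0.163, 0.002]
force: [3.5, -0.5, -4.3]
grip_width: 0.0314
finger_force: 60.2
clock: 27.3
ee_pos: [0.6379, -0.0712, 0.0247]
orientation: [-3.137, -0.163, 0.0]
force: [-1.7, 2.0, 8.5]
grip_width: 0.0316
finger_force: 61.6
```

```bash
python3 -m pendant '{"targets":[0,0,0.001,0,0,0,0,0]}'
python3 - <<'E'
from h import *
p,d=bot.read_camera("side"); u,v=proj("side",(.6,-.08,.03)).astype(int)
cv2.imwrite("pics/g8.png",cv2.resize(p[v-40:v+45,u-60:u+50],None,fx=6.5,fy=6.5,interpolation=cv2.INTER_CUBIC))
W=cloud("side",d); L=W-np.array([.6418,-.0703,0]); c,s=np.cos(.105),np.sin(.105); X=L[...,0]*c+L[...,1]*s; Y=-L[...,0]*s+L[...,1]*c;Z=W[...,2]
r=(p[...,2].astype(int)-p[...,1]>50)&(abs(X)<.1)&(abs(Y)<.04)
print("red X",np.percentile(X[r],[1,99]).round(4),"Y",np.percentile(Y[r],[2,98]).round(4))
for a,b in((-.07,-.04),(.03,.06)):
    k=r&(X>a)&(X<b); print(np.percentile(Z[k],[50,90]).round(4))
k=(abs(Y)<.014)&(X<-.06)&(X>-.1)&(Z>.027)&(Z<.06); print("catch X",np.percentile(X[k],[2,50,98]).round(4),k.sum())
E
```

```text
clock: 27.55
ee_pos: [0.6379, -0.0712, 0.0246]
orientation: [-3.137, -0.163, -0.0]
force: [-9.3, 2.6, 23.0]
grip_width: 0.0312
finger_force: 63.3
red X [-0.0714  0.0692] Y [-0.0105  0.0198]
[0.0222 0.0242]
[0.0217 0.0245]
catch X [-0.0822 -0.0797 -0.0743] 38
```

View pics/g8.png

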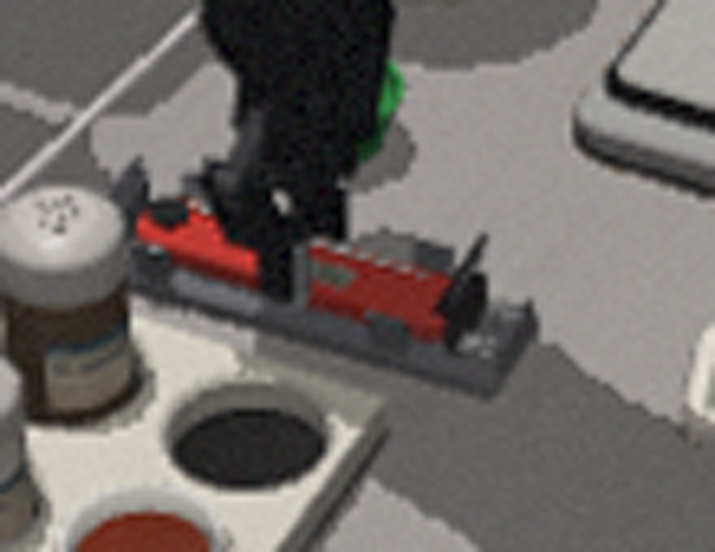

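Seated and level, top at 0.023, with the catch nose over the near end at crop (465,290). I ease off, open partly, and rise.

```bash
python3 -m pendant '{"targets":[0,0,-0.001,0,0,0,0,0]}' 
python3 -m pendant '{"targets":[0,0,0,0,0,0,0,0,0,0,0,0,0,0,0,0]}' -0.2
python3 -m pendant '{"targets":[0,0,-0.02,0,0,0,-0.05,0,0,0,-0.05,0,0,0,-0.05,0,-0.05,0,0,0]}'
python3 -m pendant '{"targets":[-0.06,0.01,0,0,-0.06,0.01,0,0,-0.06,0.05,0,0,0,0.05,0,0,0,0,0,0]}'
python3 - <<'E'
from h import *
p,d=bot.read_camera("top"); W=cloud("top",d); Z=W[...,2]
L=W-np.array([.6418,-.0703,0]); c,s=np.cos(.105),np.sin(.105); X=L[...,0]*c+L[...,1]*s; Y=-L[...,0]*s+L[...,1]*c
r=(p[...,2].astype(int)-p[...,1]>50)&(abs(X)<.1)&(abs(Y)<.04)
print("red X",np.percentile(X[r],[1,99]).round(4),"Y",np.percentile(Y[r],[2,98]).round(4))
for a,b in((-.07,-.04),(.03,.06)):
    k=r&(X>a)&(X<b); print(np.percentile(Z[k],[50,90]).round(4),Y[k].mean().round(4))
for n,b,lo,hi in [("timer",(335,270,385,320),.012,.03),("greens",(190,165,242,248),.02,.1)]:
    m=box(*b)&(Z>lo)&(Z<hi); print(n,*rect(W,m))
t=cv2.resize(p[155:255,230:370],None,fx=4,fy=4,interpolation=cv2.INTER_CUBIC)
q,d=bot.read_camera("side"); u,v=proj("side",(.6,-.08,.03)).astype(int); a=cv2.resize(q[v-40:v+60,u-50:u+10],None,fx=4,fy=4,interpolation=cv2.INTER_CUBIC)
cv2.imwrite("pics/g9.png",np.hstack([t,a]))
E
```

```text
clock: 27.85
ee_pos: [0.638, -0.0712, 0.0248]
orientation: [-3.137, -0.163, -0.0]
force: [-1.3, 0.1, 8.8]
grip_width: 0.0316
finger_force: 61.7
clock: 28.35
ee_pos: [0.6379, -0.0711, 0.0242]
orientation: [-3.137, -0.163, 0.0]
force: [0.0, 0.3, 0.0]
grip_width: 0.0517
finger_force: 0.0
clock: 28.98
ee_pos: [0.5914, -0.0763, 0.1989]
orientation: [3.136, 0.165, 0.015]
force: [0.1, -0.6, -2.1]
grip_width: 0.0511
finger_force: 0.0
clock: 29.6
ee_pos: [0.4321, -0.2066, 0.1955]
orientation: [3.136, 0.155, 0.003]
force: [-0.2, 0.9, -0.2]
grip_width: 0.0514
finger_force: 0.0
red X [-0.069   0.0755] Y [-0.0184  0.0141]
[0.0226 0.0276] -0.0014
[0.0227 0.0268] -0.0011
timer [ 440.7 -109.9] [60.1 66.1] 18.5 753
greens [634.9 219.1] [164.8  89.6] 8.3 1542
```

View pics/g9.png

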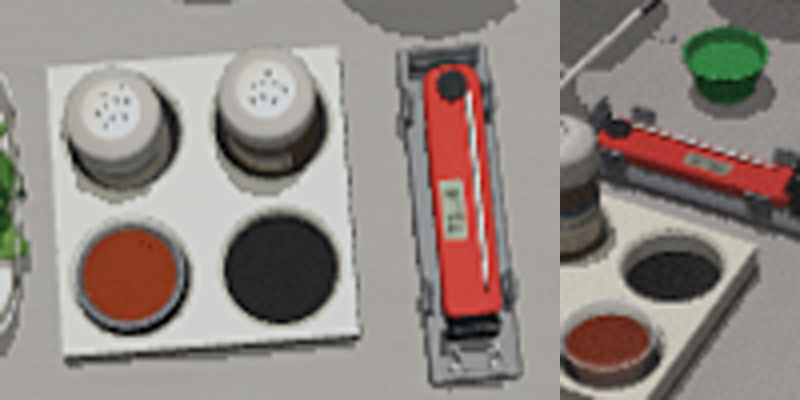

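Everything checks out. The thermometer lies flat in the dock at crop (463,190) with the catch over its end at (472,327). Cup (130,275), salt (118,125) and pepper (268,95) are in their wells. Timer and greens have not moved.

```bash
python3 -c "
from bench import bot
print(bot.sign_off())"
```

```text
the job is handed in; nothing more can be done
None
```

The job is handed in: the cup, salt and pepper stand in their wells, the thermometer lies flat in the dock under the catch, and my last check showed the greens and timer unmoved; the sign-off returned no score.

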